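# Sort two sealed sample pots by their weight in the wrist

## Task

Two sealed sample pots look alike, but each may hold a metal core (heavy) or a plastic one (light): lift each just clear of its well, feel its weight, and sort it, heavy into the lane that ends in a square block and light into the lane that ends in a round post. Set it down on the lane's open apron and slide it gently along between the rails, pushing the lane's sliding buffer until you feel it come up hard against its stop, or, if a pot is already home there, up against that pot. Keep the pots upright and low over the bench (underside never more than 15 cm up), never bump or press them hard (30 N at most), and leave everything else alone.

Things in the scene. Friction and masses are not known exactly. Their poses are not given: they have to be found in the camera images.
- pot_1: Sealed aluminium pot, black band round its cap: upright cylinder 50 dia x 90 tall, gripped best 44 to 86 above its foot. Starts in a well of the dock. Origin at the centre of its underside, z up. Both pots look alike. A core inside plays 2 mm: plastic (whole pot 190 to 230 g, light) or metal (530 to 630 g, heavy). Both may be heavy, both light, or one of each.
- pot_2: Sealed aluminium pot, black band round its cap: upright cylinder 50 dia x 90 tall, gripped best 44 to 86 above its foot. Starts in a well of the dock. Origin at the centre of its underside, z up. Both pots look alike. A core inside plays 2 mm: plastic (whole pot 190 to 230 g, light) or metal (530 to 630 g, heavy). Both may be heavy, both light, or one of each.
- dock: Grey plastic block fixed to the bench, 80 (x) x 200 (y) x 20 tall, with two round wells 54 dia, 10 deep, centred at y = +55 and y = -55. Origin at the centre of its underside, z up.
- lane_block: HEAVY lane, fixed: slippery white plate 6 thick, 72 wide (y), from x = -100 to 110; origin at the plate's underside on its centre line, x along the lane to the buffer, z up. Steel rails 53 apart inside stand 16 above the plate from x = -28 to 80, flaring out to x = -48; bare apron before that (pot clear of the flare at x = -68). Ends in a buffer with a square block.
- lane_post: LIGHT lane, fixed: slippery white plate 6 thick, 72 wide (y), from x = -100 to 110; origin at the plate's underside on its centre line, x along the lane to the buffer, z up. Steel rails 53 apart inside stand 16 above the plate from x = -28 to 80, flaring out to x = -48; bare apron before that (pot clear of the flare at x = -68). Ends in a buffer with a round post.
- buffer_block (a joint): Square block 50 wide, 45 tall on a rod, the stop at the end of the heavy lane. Joint value in m: 0 fully out (starts at 0 to 0.003, no spring, stays where pushed), 0.012 fully in, a hard stop; sliding takes about 3 N. Its clamp is set by hand and not measured: fully in, its near face lies anywhere from x = 60 to 80 of the lane; a pot touching it has its centre 25 before that.
- buffer_post (a joint): Round post 20 dia, 55 tall on a rod, the stop at the end of the light lane. Joint value in m: 0 fully out (starts at 0 to 0.003, no spring, stays where pushed), 0.012 fully in, a hard stop; sliding takes about 3 N. Its clamp is set by hand and not measured: fully in, its near face lies anywhere from x = 60 to 80 of the lane; a pot touching it has its centre 25 before that.
- jar: Bystander, loose, leave alone. Clear squat jar with a yellow cap, 52 dia x 65 tall. Origin at the centre of its underside.
- vial_a: Bystander, loose, leave alone. Small vial with a white cap, 24 dia x 42 tall. Origin at the centre of its underside.
- vial_b: Bystander, loose, leave alone. Small vial with a blue cap, 24 dia x 42 tall. Origin at the centre of its underside.
- dish: Bystander, loose, leave alone. Flat glass dish, 62 dia x 16 tall. Origin at the centre of its underside.
- tip_box: Bystander, loose, leave alone. Box of pipette tips, blue with yellow lid, 72 x 112 x 52 tall. Origin at the centre of its underside.
- pipette: Bystander, loose, leave alone. Hand pipette lying down, about 245 long, 26 wide, 24 tall. Origin at the centre of its underside.
Mind the look-alikes: they are no part of the job. There is more than one size of the dock; the job needs the middle-sized. What is shaped like the lane_block but red is not meant.

How it is judged:
On the way, in this order (a step that is already met when the one before it is completed fails the run):
1. a pot is held in the fingers, upright, just clear of the dock (((z of pot_1 in the frame of dock between 0.014 and 0.14 m and contact force between the fingers and pot_1 above 1 N and contact force between pot_1 and dock below 0.1 N and angle between pot_1's own z axis and vertical below 0.2 rad) or (z of pot_2 in the frame of dock between 0.014 and 0.14 m and contact force between the fingers and pot_2 above 1 N and contact force between pot_2 and dock below 0.1 N and angle between pot_2's own z axis and vertical below 0.2 rad))), for 0.2 s.
2. one pot has pushed a lane's buffer fully in (((x of pot_1 in the frame of lane_block between 0.03 and 0.065 m and y of pot_1 in the frame of lane_block between -0.004 and 0.004 m and z of pot_1 in the frame of lane_block below 0.009 m and angle between pot_1's own z axis and vertical below 0.05 rad and value of joint buffer_block above 0.0105 m) or (x of pot_1 in the frame of lane_post between 0.03 and 0.065 m and y of pot_1 in the frame of lane_post between -0.004 and 0.004 m and z of pot_1 in the frame of lane_post below 0.009 m and angle between pot_1's own z axis and vertical below 0.05 rad and value of joint buffer_post above 0.0105 m) or (x of pot_2 in the frame of lane_block between 0.03 and 0.065 m and y of pot_2 in the frame of lane_block between -0.004 and 0.004 m and z of pot_2 in the frame of lane_block below 0.009 m and angle between pot_2's own z axis and vertical below 0.05 rad and value of joint buffer_block above 0.0105 m) or (x of pot_2 in the frame of lane_post between 0.03 and 0.065 m and y of pot_2 in the frame of lane_post between -0.004 and 0.004 m and z of pot_2 in the frame of lane_post below 0.009 m and angle between pot_2's own z axis and vertical below 0.05 rad and value of joint buffer_post above 0.0105 m))), for 0.2 s.
At the end, for the whole second after the job is handed in: Each pot stands upright and still on the plate between a lane's rails: heavy (over 390 g) in the lane with the block, light in that with the post. The first has pushed its lane's buffer in to its hard stop (joint over 10.5 of 12 mm); a second is within 3 mm of touching the first (((x of pot_1 in the frame of lane_block between 0.03 and 0.065 m and y of pot_1 in the frame of lane_block between -0.004 and 0.004 m and z of pot_1 in the frame of lane_block below 0.009 m and angle between pot_1's own z axis and vertical below 0.05 rad and value of joint buffer_block above 0.0105 m and contact force between pot_1 and lane_block above 3.8 N) or (x of pot_1 in the frame of lane_block between -0.03 and 0.065 m and y of pot_1 in the frame of lane_block between -0.004 and 0.004 m and z of each of pot_1, pot_2 in the frame of lane_block below 0.009 m and angle between each of pot_1, pot_2's own z axis and vertical below 0.05 rad and x of pot_2 in the frame of lane_block between 0.03 and 0.065 m and y of pot_2 in the frame of lane_block between -0.004 and 0.004 m and value of joint buffer_block above 0.0105 m and horizontal distance between pot_1 and pot_2 below 0.053 m and contact force between pot_1 and lane_block above 3.8 N) or (x of pot_1 in the frame of lane_post between 0.03 and 0.065 m and y of pot_1 in the frame of lane_post between -0.004 and 0.004 m and z of pot_1 in the frame of lane_post below 0.009 m and angle between pot_1's own z axis and vertical below 0.05 rad and value of joint buffer_post above 0.0105 m and contact force between pot_1 and lane_post below 3.8 N) or (x of pot_1 in the frame of lane_post between -0.03 and 0.065 m and y of pot_1 in the frame of lane_post between -0.004 and 0.004 m and z of each of pot_1, pot_2 in the frame of lane_post below 0.009 m and angle between each of pot_1, pot_2's own z axis and vertical below 0.05 rad and x of pot_2 in the frame of lane_post between 0.03 and 0.065 m and y of pot_2 in the frame of lane_post between -0.004 and 0.004 m and value of joint buffer_post above 0.0105 m and horizontal distance between pot_1 and pot_2 below 0.053 m and contact force between pot_1 and lane_post below 3.8 N)) and ((x of pot_2 in the frame of lane_block between 0.03 and 0.065 m and y of pot_2 in the frame of lane_block between -0.004 and 0.004 m and z of pot_2 in the frame of lane_block below 0.009 m and angle between pot_2's own z axis and vertical below 0.05 rad and value of joint buffer_block above 0.0105 m and contact force between pot_2 and lane_block above 3.8 N) or (x of pot_2 in the frame of lane_block between -0.03 and 0.065 m and y of pot_2 in the frame of lane_block between -0.004 and 0.004 m and z of each of pot_2, pot_1 in the frame of lane_block below 0.009 m and angle between each of pot_2, pot_1's own z axis and vertical below 0.05 rad and x of pot_1 in the frame of lane_block between 0.03 and 0.065 m and y of pot_1 in the frame of lane_block between -0.004 and 0.004 m and value of joint buffer_block above 0.0105 m and horizontal distance between pot_2 and pot_1 below 0.053 m and contact force between pot_2 and lane_block above 3.8 N) or (x of pot_2 in the frame of lane_post between 0.03 and 0.065 m and y of pot_2 in the frame of lane_post between -0.004 and 0.004 m and z of pot_2 in the frame of lane_post below 0.009 m and angle between pot_2's own z axis and vertical below 0.05 rad and value of joint buffer_post above 0.0105 m and contact force between pot_2 and lane_post below 3.8 N) or (x of pot_2 in the frame of lane_post between -0.03 and 0.065 m and y of pot_2 in the frame of lane_post between -0.004 and 0.004 m and z of each of pot_2, pot_1 in the frame of lane_post below 0.009 m and angle between each of pot_2, pot_1's own z axis and vertical below 0.05 rad and x of pot_1 in the frame of lane_post between 0.03 and 0.065 m and y of pot_1 in the frame of lane_post between -0.004 and 0.004 m and value of joint buffer_post above 0.0105 m and horizontal distance between pot_2 and pot_1 below 0.053 m and contact force between pot_2 and lane_post below 3.8 N)) and linear speed of each of pot_1, pot_2 below 0.01 m/s).
It fails at once if a pot is pressed or bumped against a lane or its buffer, the dock or the other pot with more than 30 N (contact force between any of pot_1, pot_2 and lane_block above 30 N or contact force between any of pot_1, pot_2 and lane_post above 30 N or contact force between any of pot_1, pot_2 and dock above 30 N or contact force between pot_1 and pot_2 above 30 N).
It fails at once if a pot is tipped more than 17 degrees (angle between any of pot_1, pot_2's own z axis and vertical above 0.3 rad).
It fails at once if a pot's underside is more than 15 cm above the bench (height (world z) of any of pot_1, pot_2 above 0.15 m).
It fails at once if a bystander is moved more than 2 cm (distance of any of jar, vial_a, vial_b, dish, tip_box, pipette from where it was at the start of the episode above 0.02 m).
It also fails if it takes over 72 s, if anything falls off the work surface, if the arm or the gripper's body presses on something with over 40 N, if the wrist force passes 120 N, or if a joint passes its speed limit or range.

## Robot

A 7-joint arm with a two-finger parallel gripper is mounted at the origin on the work surface. World frame = base frame: x ahead of the robot, y to its left, z up, the work surface at z = 0. Lengths are in m, angles in rad, forces in N, time in s.
With the tool pointing down it reaches from about 0.4 to 0.85 m from the base axis. Payload 10.4 kg.
Tool frame: the origin (TCP) lies on the centre line of the jaws, within the pads' length; the fingertips stand r.tip_extent ahead of it and the grasp point (between the pads) lies 3 mm ahead of it (r.tip_extent is the distance from the TCP to the fingertips, in m); z points along the fingers, y is the direction in which the jaws open and shut (so a half turn about z gives the same grasp; the last joint's range is limited). The gripper opens to 87 mm and grips with 3 to 60 N. Pads are 19 mm wide; open, the fingers measure 117 mm over their backs; the gripper's body (75 mm by 190 mm) begins 51 mm behind the grasp point.
Start: joints at [1.108, 0.332, -0.065, 1.46, 0.022, 1.35, -0.088], TCP at [0.266, -0.566, 0.245] pointing down, gripper open.
Joint ranges: [-2.6, 2.6], [-0.5, 2.12], [-1.47, 1.34], [0.16, 2.42], [-1.27, 4.41], [0.06, 2.06], [-2.6, 2.6]. Speed limits (rad/s): [2.22, 2.22, 2.79, 2.79, 3.14, 3.14, 3.14].

## Interface

Orientations are given as a unit quaternion [x, y, z, w].
In Python, from bench import r gives the robot as it stands. The module is installed in compiled form; this text tells all that it offers.
- The arm moves only by the shell command python3 -m jog 'ROWS' [FORCE]. ROWS is JSON, a list of rows, each a list of 5 numbers: the shift along the tool's x, y, z in cm, then the turn about the tool's z in rad, then the closure, from 0 (fully open) to 1 (shut). A call has exactly 10 rows; each row shifts and turns the pose as measured when the row begins, along the tool's axes as they then stand; what a row does not reach is not made up. A row lasts 1/10 s, in which the tool goes at most 50 mm and 8.59 degrees, less where a joint would pass 70% of its speed; a pose out of reach is approached as far as the arm can. A call with a gripper value outside its range is refused whole. The fingers move at their own pace and stop on an object; FORCE is the grip in N (left out, the last holds). Time passes only in rows, so rows that do not move let the fingers close, or fill a call up. It gives the time, the measured TCP pose, the force and the opening at its end, in the units of the state.
- r.read_state(): the state, without advancing time (a new reading comes with each control period).
- r.camera(name): name is "scene" or "top" or "wrist"; returns a dict with "pixels" (400x640x3 uint8, red, green, blue), "fx", "fy", "cx", "cy" (pixels), "k1" (the pictures are not rectified: a ray, as slopes to the right and down, at radius r is drawn at 1 + k1 r^2 times it, then the intrinsics apply), "camera_from_world" (4x4, takes a point from world to camera coordinates). Camera axes: x right, y up, looking along -z (the intrinsics and any distortion apply to the point x, -y, -z); pixel columns grow to the right and rows downward; lengths in m; the calibration is good to about 2 mm. A picture is of the moment at which its call begins. There is no depth.
- r.close_job(): hands the job in, once; it reports no verdict.
The state is a dict: "time": time; "joint_positions": joint angles; "joint_vel": joint speeds; "joint_torque": joint torques, N m; "ee_pos": TCP position; "eef_rot": TCP orientation; "ft_force": force on the tool from outside, world axes, zero at the start; "torque": the same for the moment, N m; "width": finger opening in m.
Only numpy, scipy, OpenCV 4.12 (cv2) and the standard library are available. Lean on these libraries where they do the work, as an engineer would, in place of code of your own. Each camera call takes 0.05 s, during which the arm holds its last target. There are 200 camera calls.

## Working session

There is one attempt and no reset: what is moved stays moved. The work goes in short steps, Python scripts to look and compute and a shell command to move; the robot and the scene stay as the last step left them, time stands still between calls to the robot, and variables do not carry over. Pictures are saved under pics/ and viewed, about 8 in all and at most 12, crops included, and the job is handed in when it is done.

```bash
mkdir -p pics; cat > h.py <<'E'
import numpy as np, cv2
from bench import r
def shot(n,f=None):
    c=r.camera(n)
    if f: cv2.imwrite('pics/'+f,c['pixels'][:,:,::-1])
    return c
def ray(c,u,v):
    # distorted slopes -> undistorted
    xd=(u-c['cx'])/c['fx']; yd=(v-c['cy'])/c['fy']
    x,y=xd,yd
    for _ in range(30):
        s=1+c['k1']*(x*x+y*y); x,y=xd/s,yd/s
    T=np.array(c['camera_from_world']); R=T[:3,:3]
    return -R.T@T[:3,3], R.T@np.array([x,-y,-1])
def onz(c,u,v,z):
    o,d=ray(c,u,v); return o+d*(z-o[2])/d[2]
def proj(c,p):
    T=np.array(c['camera_from_world']); q=T[:3,:3]@np.array(p)+T[:3,3]
    x,y=q[0]/-q[2],-q[1]/-q[2]; s=1+c['k1']*(x*x+y*y)
    return np.array([c['cx']+c['fx']*x*s,c['cy']+c['fy']*y*s])
E
python3 - <<'E'
from h import *
import pickle
d={n:shot(n,n+'0.png') for n in('scene','top')}
pickle.dump(d,open('d.pkl','wb'))
for n in d: print(n,{k:v for k,v in d[n].items() if k!='pixels'})
print(r.read_state(), r.tip_extent)
E
```

```text
scene {'fx': 443.7958006585355, 'fy': 443.7958006585355, 'cx': 323.76821693688527, 'cy': 195.98175182001347, 'k1': -0.08012675690033395, 'camera_from_world': array([[ 1.27142745e-02,  9.99764149e-01,  1.76066209e-02,
        -2.76276200e-02],
       [-8.16470861e-01,  2.15058335e-04,  5.77386601e-01,
         3.92724035e-01],
       [ 5.77246638e-01, -2.17163447e-02,  8.16281030e-01,
        -1.60204751e+00],
       [ 0.00000000e+00,  0.00000000e+00,  0.00000000e+00,
         1.00000000e+00]])}
top {'fx': 446.26414541135676, 'fy': 446.26414541135676, 'cx': 325.6019473134872, 'cy': 203.85945116389252, 'k1': 0.019849785151288882, 'camera_from_world': array([[ 0.00445861, -0.99996242,  0.00743545, -0.01416485],
       [ 0.98358826,  0.00572654,  0.18033672, -0.52596147],
       [-0.18037252,  0.00650937,  0.98357683, -1.20006853],
       [ 0.        ,  0.        ,  0.        ,  1.        ]])}
{'time': 0.1, 'joint_positions': array([ 1.10837017,  0.33279436, -0.06469692,  1.46085732,  0.0215463 ,
        1.34991593, -0.08849107]), 'joint_vel': array([-0.00154191, -0.00099396,  0.00190154, -0.00268785,  0.00083169,
       -0.00168053,  0.00206035]), 'joint_torque': array([ 1.32288533e-03, -6.24544644e+01,  2.47076398e-02, -3.90724218e+01,
       -6.11646334e-02,  3.64730414e-02,  1.30760693e-06]), 'ee_pos': array([ 0.26598642, -0.56521572,  0.24384241]), 'eef_rot': array([ 9.75914747e-01,  2.18151311e-01, -1.43694727e-04, -6.25105889e-04]), 'ft_force': array([-0.10644629,  0.52751095,  0.25056903]), 'torque': array([-0.00092246,  0.00199324,  0.05400385]), 'width': 0.08705990306136734} 0.022
```

View pics/top0.png

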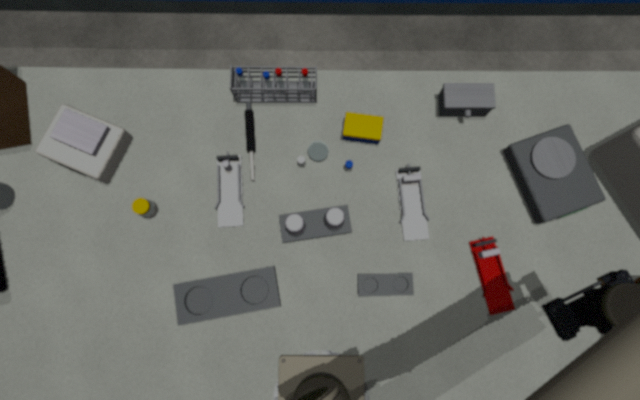

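View pics/scene0.png

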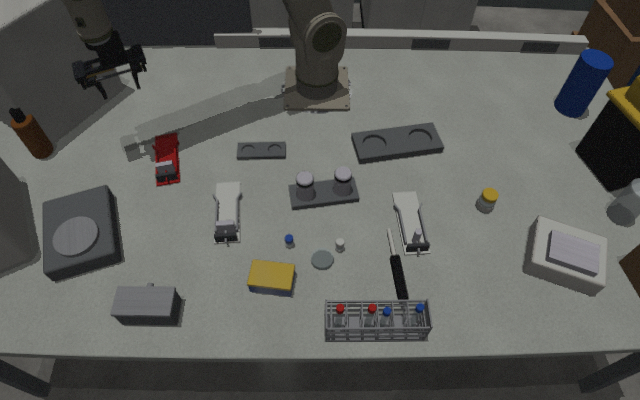

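The candidates, with pixels in the top view:
- **Dock:** (315,223) is middle-sized and holds the pots. (228,295) is the larger one and (385,284) the smaller.
- **Lanes:** (230,190) seems to have the post and (412,205) the block. The red one at (490,275) is the decoy.

I'll confirm these in an enlarged crop and measure at the same time.

```bash
cat > m.py <<'E'
from h import *
import pickle
d=pickle.load(open('d.pkl','rb'))
s=d['scene']['pixels'];t=d['top']['pixels']
a=cv2.resize(s[165:265,195:450],None,fx=3,fy=3,interpolation=cv2.INTER_CUBIC)
b=cv2.resize(t[145:250,205:440],None,fx=765/235,fy=2.5,interpolation=cv2.INTER_CUBIC)
im=np.vstack([a,b])[:,:,::-1]; cv2.imwrite('pics/crop.png',im); print(im.shape)
g=cv2.cvtColor(t,cv2.COLOR_RGB2HSV)
for n,box in {'laneL':(210,150,250,232),'laneR':(390,160,435,245)}.items():
    x0,y0,x1,y1=box; m=((g[y0:y1,x0:x1,2]>195)*255).astype(np.uint8)
    cs=cv2.findContours(m,0,2)[0]; c=max(cs,key=cv2.contourArea)
    rc=cv2.boxPoints(cv2.minAreaRect(c))+[x0,y0]
    print(n,cv2.contourArea(c)); P=np.array([onz(d['top'],u,v,.006)[:2] for u,v in rc]); print(rc.round(1).tolist(),P.round(4).tolist())
x0,y0,x1,y1=270,195,360,250
m=((g[y0:y1,x0:x1,2]<125)*255).astype(np.uint8)
c=max(cv2.findContours(m,0,2)[0],key=cv2.contourArea); rc=cv2.boxPoints(cv2.minAreaRect(c))+[x0,y0]
print('dock',rc.round(1).tolist(),[onz(d['top'],u,v,.01)[:2].round(4).tolist() for u,v in rc])
for n,img,box in(('top',t,(280,200,350,240)),('scene',s,(290,165,360,190))):
    x0,y0,x1,y1=box; v=img[y0:y1,x0:x1].min(2); m=((v>165)*255).astype(np.uint8)
    for c in cv2.findContours(m,0,2)[0]:
        if cv2.contourArea(c)>60:
            (u,w),_=cv2.minEnclosingCircle(c); print(n,u+x0,w+y0,cv2.contourArea(c),onz(d[n],u+x0,w+y0,.10).round(4))
E
python3 m.py
```

```text
(562, 765, 3)Traceback (most recent call last):
  File "m.py", line 11, in <module>
    cs=cv2.findContours(m,0,2)[0]; c=max(cs,key=cv2.contourArea)
                                     ~~~^^^^^^^^^^^^^^^^^^^^^^^^
ValueError: max() iterable argument is empty
```

View pics/crop.png

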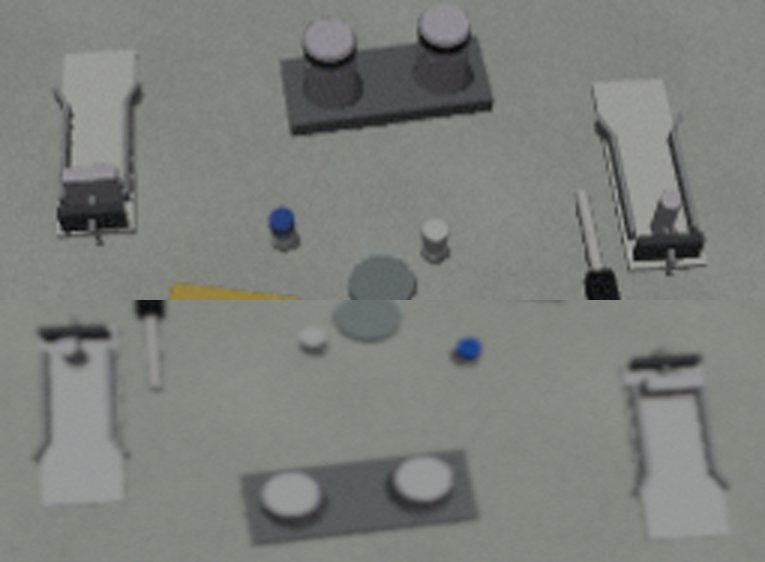

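The crop confirms it. The post lane is at top (230,190), the block lane at top (412,205), and the middle dock holds both pots. Next I'll fix the thresholds.

```bash
cat > m.py <<'E'
from h import *
import pickle
d=pickle.load(open('d.pkl','rb'))
s=d['scene']['pixels'];t=d['top']['pixels']
print(t[205,215:247].min(1).tolist(), t[222,280:352:3].min(1).tolist(),s[178,295:318].min(1).tolist())
tt=d['top']; v=cv2.GaussianBlur(t.min(2),(3,3),0)
for n,(x0,y0,x1,y1) in {'post':(212,165,250,232),'block':(390,172,435,245)}.items():
    sub=v[y0:y1,x0:x1]; th=cv2.threshold(sub,0,255,cv2.THRESH_OTSU)[0]
    th=(np.percentile(sub,90)+np.percentile(sub,35))/2
    c=max(cv2.findContours(((sub>th)*255).astype(np.uint8),0,2)[0],key=cv2.contourArea)
    rc=cv2.boxPoints(cv2.minAreaRect(c))+[x0,y0]
    print(n,th,rc.round(1).tolist(),[onz(tt,a,b,.006)[:2].round(4).tolist() for a,b in rc])
x0,y0,x1,y1=270,195,360,250
c=max(cv2.findContours(((v[y0:y1,x0:x1]<115)*255).astype(np.uint8),0,2)[0],key=cv2.contourArea); rc=cv2.boxPoints(cv2.minAreaRect(c))+[x0,y0]
print('dock',rc.round(1).tolist(),[onz(tt,a,b,.015)[:2].round(4).tolist() for a,b in rc])
for n,img,(x0,y0,x1,y1) in(('top',t,(280,200,350,240)),('scene',s,(292,165,355,185))):
    m=((img[y0:y1,x0:x1].min(2)>135)*255).astype(np.uint8)
    for c in cv2.findContours(m,0,2)[0]:
        if cv2.contourArea(c)>60:
            M=cv2.moments(c);u,w=M['m10']/M['m00']+x0,M['m01']/M['m00']+y0; print(n,u,w,cv2.contourArea(c),onz(d[n],u,w,.10).round(4))
E
python3 m.py
```

```text
[121, 109, 91, 104, 131, 148, 149, 153, 149, 151, 151, 151, 151, 152, 151, 151, 150, 151, 150, 151, 151, 150, 151, 151, 149, 145, 133, 119, 115, 114, 123, 127] [91, 89, 137, 151, 152, 151, 153, 144, 81, 86, 89, 89, 90, 85, 86, 49, 91, 141, 151, 150, 127, 73, 87, 94] [113, 113, 133, 138, 138, 140, 139, 142, 140, 138, 142, 141, 140, 138, 136, 139, 140, 117, 96, 114, 124, 124, 126]
post 139.0 [[218.0, 165.0], [242.0, 165.0], [242.0, 226.0], [218.0, 226.0]] [[0.6476, 0.304], [0.6481, 0.2339], [0.4679, 0.227], [0.4676, 0.2954]]
block 139.5 [[399.0, 186.3], [423.2, 183.9], [428.6, 237.8], [404.4, 240.3]] [[0.587, -0.2255], [0.5946, -0.2962], [0.4368, -0.3061], [0.4295, -0.2369]]
dock [[277.2, 214.0], [348.1, 203.5], [352.5, 233.6], [281.6, 244.1]] [[0.5018, 0.1265], [0.5335, -0.0762], [0.4467, -0.0885], [0.4159, 0.1118]]
top 293.96787148594376 221.9277108433735 166.0 [0.4672 0.0727 0.1   ]
top 334.7361111111111 215.78174603174602 168.0 [ 0.4843 -0.0356  0.1   ]
scene 304.33482810164423 176.8609865470852 111.5 [ 0.4863 -0.0346  0.1   ]
scene 343.0570175438597 171.71637426900585 114.0 [0.4679 0.0744 0.1   ]
```

```bash
python3 -m jog '[[3.5,-3.2,0,0,0],[3.5,-3.2,0,0,0],[3.5,-3.2,0,0,0],[3.5,-3.2,0,0,0],[3.5,-3.2,0,0,0],[3.5,-3.2,0,0,0],[3.5,-3.2,0,0,0],[3.5,-3.2,0,0.11,0],[0,0,0,0.11,0],[0,0,0,0.11,0]]' 15
cat > go.py <<'E'
import sys
from h import *
from scipy.spatial.transform import Rotation as Ro
# go.py x y z yaw : remaining shift in tool cm, turn
t=[float(a) for a in sys.argv[1:]]; s=r.read_state(); R=Ro.from_quat(s['eef_rot']).as_matrix()
th=np.arctan2(R[1,0],R[0,0])
p=s['ee_pos']; print('t',round(s['time'],2),'pos',p.round(4),'yaw',th.round(4),'tilt',(R[2,2]+1).round(5),'F',s['ft_force'].round(2),'w',s['width'].round(4))
if t: print('tool cm',(100*R.T@(np.array(t[:3])-p)).round(2),'turn',round(th-t[3],3))
E
python3 go.py 0.4855 -0.035 0.2 0.1
cat > lane.py <<'E'
from h import *
import pickle
d=pickle.load(open('d.pkl','rb')); c=d['top']; v=c['pixels'].min(2).astype(float)
# subpixel plate edges by scanning rows; strongest gradient near guess
for n,rows,(l,rr) in (('post',range(208,225,2),(218.5,242)),('block',range(216,238,2),(402,427))):
    k=0 if n=='post' else .1
    for name,g in(('L',l),('R',rr)):
        pts=[]
        for y in rows:
            x0=int(g+k*(y-222)); w=v[y,x0-5:x0+6]; gr=np.abs(np.diff(w)); i=gr.argmax(); a=gr[max(i-1,0):i+2]; 
            pts.append((x0-5+max(i-1,0)+.5+(a*np.arange(len(a))).sum()/a.sum(),y))
        W=np.array([onz(c,*p,.006)[:2] for p in pts]); f=np.polyfit(W[:,0],W[:,1],1); print(n,name,f.round(4),W.round(4)[::3].tolist(),(np.polyval(f,W[:,0])-W[:,1]).std().round(4))
    for x in np.arange(l+5,rr-3,3):
        w=v[217:246,int(x+(0 if n=='post' else 1))]; i=np.argmin(np.diff(w)); print(n,'end',onz(c,int(x),217+i+.5,.006)[:2].round(4))
E
python3 lane.py
```

```text
time: 1.1
ee_pos: [0.4128, -0.1995, 0.2396]
eef_rot: [0.999, 0.05, -0.003, -0.002]
ft_force: [-0.3, -0.1, 0.3]
width: 0.0868
post L [0.0567 0.2706] [[0.5198, 0.2996], [0.5023, 0.2996], [0.4849, 0.298]] 0.0005
post R [0.0554 0.1999] [[0.5202, 0.2288], [0.5027, 0.2273], [0.4853, 0.227]] 0.0003
post end [0.4691 0.2812]
post end [0.4692 0.2727]
post end [0.4692 0.2642]
post end [0.4692 0.2556]
post end [0.4693 0.2471]
post end [0.4693 0.2385]
block L [ 0.1359 -0.2956] [[0.4994, -0.2246], [0.482, -0.2296], [0.4647, -0.2331], [0.4474, -0.2347]] 0.0013
block R [ 0.1786 -0.3863] [[0.4998, -0.2937], [0.4824, -0.3019], [0.4651, -0.3042], [0.4478, -0.3062]] 0.0016
block end [ 0.4317 -0.2443]
block end [ 0.4318 -0.2529]
block end [ 0.4347 -0.2615]
block end [ 0.4319 -0.27  ]
block end [ 0.4348 -0.2786]
block end [ 0.4348 -0.2872]Traceback (most recent call last):
  File "go.py", line 7, in <module>
    p=s['ee_pos']; print('t',round(s['time'],2),'pos',p.round(4),'yaw',th.round(4),'tilt',(R[2,2]+1).round(5),'F',s['ft_force'].round(2),'w',s['width'].round(4))
                                                                                                                                             ^^^^^^^^^^^^^^^^
AttributeError: 'float' object has no attribute 'round'
```

```bash
sed -i "s/s\['width'\].round(4)/round(s['width'],4)/" go.py
python3 -m jog '[[3.2,-4,0,0,0],[2.4,-4,0,0,0],[1.6,-4,0,0,0],[1,-3.4,0,0,0],[0,0,3,0,0],[0,0,2,0,0],[0,0,0,0,0],[0,0,0,0,0],[0,0,0,0,0],[0,0,0,0,0]]'
python3 go.py 0.4858 -0.035 0.078 0.1
python3 -c "
from h import *;shot('wrist','w1.png')"
```

```text
time: 2.1
ee_pos: [0.48, -0.033, 0.1892]
eef_rot: [0.999, 0.047, -0.003, -0.002]
ft_force: [-0.3, -0.3, 0.7]
width: 0.0867
t 2.1 pos [ 0.48   -0.033   0.1892] yaw 0.0945 tilt 2e-05 F [-0.34 -0.31  0.68] w 0.0867
tool cm [ 0.62  0.31 11.12] turn -0.006
```

View pics/w1.png

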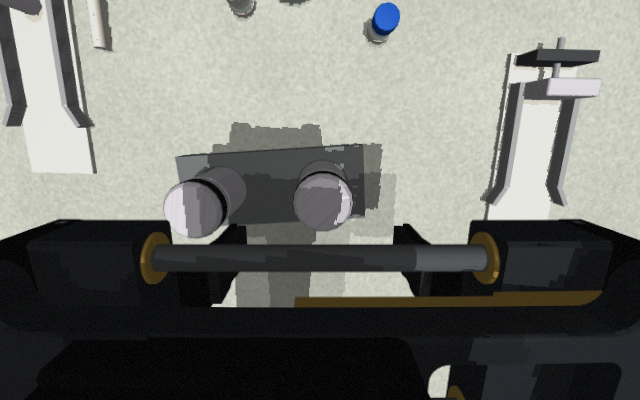

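The wrist view shows pot B's cap at (323,201), pot A's at (196,208), the block lane on the right and the post lane on the left.

```bash
python3 - <<'E'
from h import *
c=r.camera('wrist')
for n,u,v,z in [('potB',323,202,.1),('potA',196,208,.1),
 ('Lrail top flare start in',505,184,.022),('Lrail top far in',524,85,.022),('Rrail in flare',559,184,.022),('Rrail far in',569,97,.022),
 ('plate L near',487,218,.006),('plate L far',512,54,.006),
 ('post plate corner L',31,169,.006),('post corner R',95,173,.006),('post plate R far',64,16,.006),
 ('post Rrail flare',66,106,.022),('post Rrail far',42,5,.022),('post Lrail flare',21,106,.022)]:
    print(n,onz(c,u,v,z)[:2].round(4))
print(np.linalg.inv(c['camera_from_world'])[:3,3].round(3))
E
```

```text
potB [ 0.4851 -0.0345]
potA [0.4699 0.0694]
Lrail top flare start in [ 0.5035 -0.2313]
Lrail top far in [ 0.6045 -0.2255]
Rrail in flare [ 0.5094 -0.2909]
Rrail far in [ 0.5983 -0.2749]
plate L near [ 0.4594 -0.231 ]
plate L far [ 0.6357 -0.2157]
post plate corner L [0.4667 0.2998]
post corner R [0.4691 0.2245]
post plate R far [0.6291 0.2431]
post Rrail flare [0.5407 0.2364]
post Rrail far [0.6332 0.2507]
post Lrail flare [0.5367 0.2849]
[ 0.546 -0.027  0.33 ]
```

```bash
python3 -m jog '[[0.6,0.2,0,0,0],[0,0,3,0,0],[0,0,3,0,0],[0,0,2,0,0],[0,0,1.5,0,0],[0,0,1,0,0],[0,0,0.5,0,0],[0,0,0,0,0],[0,0,0,0,0],[0,0,0,0,0]]'
python3 go.py 0.4853 -0.035 0.078 0.09
```

```text
time: 3.2
ee_pos: [0.4921, -0.0361, 0.0795]
eef_rot: [0.999, 0.046, 0.002, -0.001]
ft_force: [-0.0, 0.2, -0.4]
width: 0.087
t 3.2 pos [ 0.4921 -0.0361  0.0795] yaw 0.0914 tilt 1e-05 F [-0.03  0.2  -0.44] w 0.087
tool cm [-0.67 -0.17  0.15] turn 0.001
```

```bash
python3 -m jog '[[-0.4,-0.1,0.1,0,0],[-0.2,0,0,0,0],[0,0,0,0,0],[0,0,0,0,0.3],[0,0,0,0,0.4],[0,0,0,0,0.5],[0,0,0,0,0.6],[0,0,0,0,0.7],[0,0,0,0,0.7],[0,0,0,0,0.7]]' 12
python3 go.py 0.4853 -0.035 0.078 0.09
```

```text
time: 4.2
ee_pos: [0.4865, -0.0353, 0.0801]
eef_rot: [0.999, 0.046, 0.003, -0.001]
ft_force: [0.4, -0.3, -0.5]
width: 0.0497
t 4.2 pos [ 0.4865 -0.0353  0.0801] yaw 0.0918 tilt 2e-05 F [ 0.43 -0.31 -0.52] w 0.0497
tool cm [-0.12 -0.04  0.21] turn 0.002
```

```bash
python3 -m jog '[[0,0,0,0,0.7],[0,0,-0.5,0,0.7],[0,0,-1,0,0.7],[0,0,-1,0,0.7],[0,0,-1,0,0.7],[0,0,-1,0,0.7],[0,0,0,0,0.7],[0,0,0,0,0.7],[0,0,0,0,0.7],[0,0,0,0,0.7]]' 20
python3 -c "
from h import *
import time
for i in range(4): print(r.read_state()['ft_force'].round(2)); shot('top')"
python3 go.py 0.4635 -0.268 0.125 0.087;python3 go.py 0.499 0.263 0.125 0.055
```

```text
time: 5.2
ee_pos: [0.4845, -0.0358, 0.1279]
eef_rot: [0.999, 0.046, 0.002, -0.001]
ft_force: [0.9, -0.1, -7.2]
width: 0.0498
[ 0.85 -0.11 -7.22]
[ 0.52 -0.33 -5.89]
[-0.26  0.39 -5.1 ]
[-0.27  0.24 -6.99]
t 5.4 pos [ 0.4845 -0.0358  0.1279] yaw 0.0915 tilt 1e-05 F [ 0.42  0.71 -6.12] w 0.0495
tool cm [-4.21 22.93  0.25] turn 0.004
t 5.4 pos [ 0.4845 -0.0358  0.1279] yaw 0.0915 tilt 1e-05 F [ 0.42  0.71 -6.12] w 0.0495
tool cm [  4.17 -29.63   0.34] turn 0.036
```

~6 N means heavy, so this pot goes to the block lane.

```bash
python3 -m jog '[[-0.5,2,0,0,0.7],[-0.6,3,0,0,0.7],[-0.6,3,0,0,0.7],[-0.6,3,0,0,0.7],[-0.6,3,0,0,0.7],[-0.6,3,0,0,0.7],[-0.5,3,0,0,0.7],[-0.2,2,0,0,0.7],[0,1,0,0,0.7],[0,0,0,0,0.7]]'
python3 go.py 0.4635 -0.268 0.125 0.087
python3 -c "
from h import *;shot('wrist','w2.png')"
```

```text
time: 6.4
ee_pos: [0.463, -0.2761, 0.1255]
eef_rot: [0.999, 0.048, 0.001, -0.002]
ft_force: [-0.4, 1.5, -6.0]
width: 0.0496
t 6.4 pos [ 0.463  -0.2761  0.1255] yaw 0.0952 tilt 1e-05 F [-0.38  1.47 -6.05] w 0.0496
tool cm [ 0.13 -0.8   0.06] turn 0.008
```

View pics/w2.png

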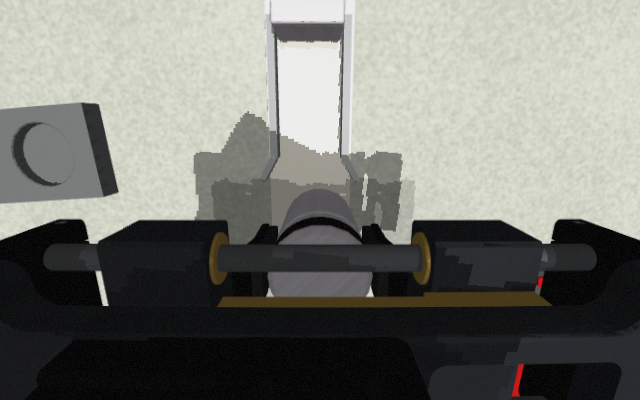

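```bash
cat > rail.py <<'E'
from h import *
import sys
c=r.camera('wrist'); v=c['pixels'].min(2).astype(float)
# args: row list, approx left,right: inner plate/rail boundary
l,rr=float(sys.argv[1]),float(sys.argv[2]); P=[]
for y in map(int,sys.argv[3:]):
    o=[]
    for g in(l,rr):
        x0=int(g); d=np.abs(np.diff(v[y,x0-8:x0+9])); o.append(x0-8+d.argmax()+.5)
    A,B=[onz(c,u,y,.006)[:2] for u in o]; P.append((A+B)/2); print(y,o,A.round(4),B.round(4),'gap',np.linalg.norm(A-B).round(4),'mid',P[-1].round(4))
P=np.array(P); f=np.polyfit(P[:,0],P[:,1],1); print('line y=%.4f x + %.4f'%tuple(f),'yaw',np.arctan(f[0]))
E
python3 rail.py 279 342 45 60 75 90 105
python3 - <<'E'
from h import *
c=r.camera('wrist')
print('flare knee',onz(c,278,155,.022),onz(c,346,155,.022),'flare tips',onz(c,264,180,.022),onz(c,360,181,.022))
E
```

```text
45 [np.float64(278.5), np.float64(341.5)] [ 0.5896 -0.2278] [ 0.5945 -0.2792] gap 0.0516 mid [ 0.5921 -0.2535]
60 [np.float64(278.5), np.float64(344.5)] [ 0.5782 -0.2286] [ 0.5834 -0.283 ] gap 0.0546 mid [ 0.5808 -0.2558]
75 [np.float64(279.5), np.float64(344.5)] [ 0.5666 -0.2302] [ 0.5719 -0.2843] gap 0.0544 mid [ 0.5693 -0.2573]
90 [np.float64(279.5), np.float64(341.5)] [ 0.5548 -0.231 ] [ 0.5598 -0.2832] gap 0.0524 mid [ 0.5573 -0.2571]
105 [np.float64(279.5), np.float64(343.5)] [ 0.5426 -0.2318] [ 0.5479 -0.2863] gap 0.0547 mid [ 0.5453 -0.259 ]
line y=0.1051 x + -0.3163 yaw 0.10467854934364017
flare knee [ 0.50194153 -0.23433624  0.022     ] [ 0.50755559 -0.29079019  0.022     ] flare tips [ 0.47962503 -0.22381963  0.022     ] [ 0.48689662 -0.30529883  0.022     ]
```

```bash
python3 -m jog '[[0,-0.5,0,0,0.7],[0,-0.3,0,0,0.7],[0,0,1.2,0,0.7],[0,0,1.2,0,0.7],[0,0,1,0,0.7],[0,0,0.6,0,0.7],[0,0,0.3,0,0.7],[0,0,0,0,0.7],[0,0,0,0,0.7],[0,0,0,0,0.7]]'
python3 go.py 0.462 -0.2677 0.0762 0.095
```

```text
time: 7.55
ee_pos: [0.4632, -0.2603, 0.0781]
eef_rot: [0.999, 0.052, 0.001, -0.003]
ft_force: [0.6, -0.3, -6.2]
width: 0.0497
t 7.55 pos [ 0.4632 -0.2603  0.0781] yaw 0.1042 tilt 2e-05 F [ 0.57 -0.34 -6.2 ] w 0.0497
tool cm [-0.2   0.72  0.19] turn 0.009
```

```bash
python3 -m jog '[[0,0.5,0,0,0.7],[0,0,0,0,0.7],[0,0,0,0,0.7],[0,0,0,0,0.7],[0,0,0.1,0,0.7],[0,0,0,0,0.7],[0,0,0.1,0,0.7],[0,0,0,0,0.7],[0,0,0,0,0.7],[0,0,0,0,0.7]]'
python3 go.py 0.462 -0.2677 0.0762 0.095
```

```text
time: 8.55
ee_pos: [0.4644, -0.2662, 0.077]
eef_rot: [0.999, 0.052, 0.001, -0.002]
ft_force: [0.1, 0.0, -5.1]
width: 0.0493
t 8.55 pos [ 0.4644 -0.2662  0.077 ] yaw 0.104 tilt 1e-05 F [ 0.07  0.03 -5.13] w 0.0493
tool cm [-0.25  0.13  0.08] turn 0.009
```

```bash
python3 -m jog '[[0,0.1,0.1,0,0.7],[0,0,0,0,0.7],[0,0,0.1,0,0.7],[0,0,0,0,0.7],[0,0,0,0,0.7],[0,0,0,0,0.7],[0,0,0,0,0.7],[0,0,0,0,0.7],[0,0,0,0,0.7],[0,0,0,0,0.7]]'
python3 go.py 0.462 -0.2677 0.0762 0.1
```

```text
time: 9.55
ee_pos: [0.4653, -0.2674, 0.0762]
eef_rot: [0.999, 0.052, 0.002, -0.002]
ft_force: [-1.1, 1.3, -2.8]
width: 0.0493
t 9.55 pos [ 0.4653 -0.2674  0.0762] yaw 0.1041 tilt 2e-05 F [-1.05  1.34 -2.82] w 0.0493
tool cm [-0.33  0.   -0.  ] turn 0.004
```

```bash
python3 -m jog '[[0,0,0,0,0.7],[0,0,0,0,0.7],[0.5,0,0,0,0.7],[0.8,0,0,0,0.7],[0.8,0,0,0,0.7],[0.8,0,0,0,0.7],[0.6,0,0,0,0.7],[0.4,0,0,0,0.7],[0,0,0,0,0.7],[0,0,0,0,0.7]]' 8
python3 go.py 0.5326 -0.2604 0.0762 0.1
```

```text
time: 10.55
ee_pos: [0.5084, -0.263, 0.0762]
eef_rot: [0.999, 0.052, 0.002, -0.002]
ft_force: [-2.2, -0.4, -1.7]
width: 0.0501
t 10.55 pos [ 0.5084 -0.263   0.0762] yaw 0.1045 tilt 2e-05 F [-2.15 -0.35 -1.72] w 0.0501
tool cm [ 2.44 -0.01  0.01] turn 0.005
```

```bash
python3 -m jog '[[0.5,0,0,0,0.7],[0.7,0,0,0,0.7],[0.7,0,0,0,0.7],[0.7,0,0,0,0.7],[0.6,0,0,0,0.7],[0.4,0,0,0,0.7],[0.3,0,0,0,0.7],[0,0,0,0,0.7],[0,0,0,0,0.7],[0,0,0,0,0.7]]'
python3 go.py 0.5326 -0.2604 0.0762 0.1
python3 -m jog '[[0.3,0,0,0,0.7],[0.3,0,0,0,0.7],[0.3,0,0,0,0.7],[0.3,0,0,0,0.7],[0.3,0,0,0,0.7],[0.3,0,0,0,0.7],[0.3,0,0,0,0.7],[0.3,0,0,0,0.7],[0,0,0,0,0.7],[0,0,0,0,0.7]]'
python3 go.py 0.5326 -0.2604 0.0762 0.1
python3 -c "
from h import *;c=shot('wrist'); cv2.imwrite('pics/w3.png',c['pixels'][:,:,::-1])"
```

```text
time: 11.55
ee_pos: [0.5504, -0.2588, 0.0762]
eef_rot: [0.999, 0.052, 0.002, -0.002]
ft_force: [-0.4, -0.5, -3.2]
width: 0.0498
t 11.55 pos [ 0.5504 -0.2588  0.0762] yaw 0.1041 tilt 2e-05 F [-0.45 -0.51 -3.2 ] w 0.0498
tool cm [-1.78 -0.02 -0.01] turn 0.004
time: 12.55
ee_pos: [0.575, -0.2567, 0.0763]
eef_rot: [0.999, 0.052, 0.001, -0.002]
ft_force: [-2.2, 0.1, -1.2]
width: 0.0498
t 12.55 pos [ 0.575  -0.2567  0.0763] yaw 0.1031 tilt 1e-05 F [-2.24  0.1  -1.18] w 0.0498
tool cm [-4.26 -0.06 -0.  ] turn 0.003
```

View pics/w3.png

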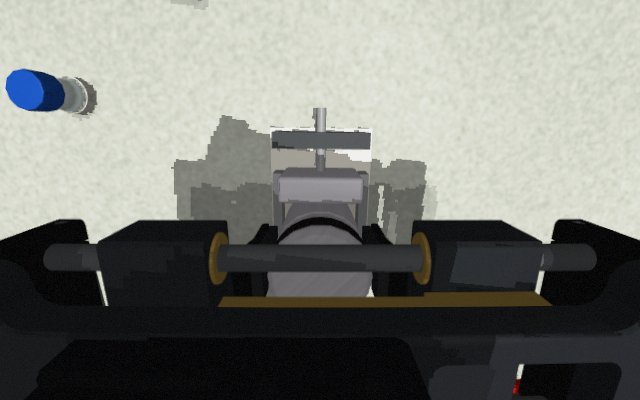

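```bash
python3 -c "
from h import *
c=r.camera('wrist')
for v in (170,203): print(onz(c,320,v,.051).round(4))"
python3 -m jog '[[0.2,0,0,0,0.7],[0.2,0,0,0,0.7],[0.2,0,0,0,0.7],[0,0,0,0,0.7],[0,0,0,0,0.7],[0,0,0,0,0.7],[0,0,0,0,0.7],[0,0,0,0,0.7],[0,0,0,0,0.7],[0.1,0,0,0,0.7]]'
python3 go.py 0.5326 -0.2604 0.0762 0.1
python3 -m jog '[[0.2,0,0,0,0.7],[0.2,0,0,0,0.7],[0.2,0,0,0,0.7],[0,0,0,0,0.7],[0,0,0,0,0.7],[0,0,0,0,0.7],[0,0,0,0,0.7],[0,0,0,0,0.7],[0,0,0,0,0.7],[0.1,0,0,0,0.7]]'
python3 go.py 0.5326 -0.2604 0.0762 0.1
```

```text
[ 0.6159 -0.252   0.051 ]
[ 0.5964 -0.2541  0.051 ]
time: 13.65
ee_pos: [0.5797, -0.2563, 0.0764]
eef_rot: [0.999, 0.051, -0.001, -0.002]
ft_force: [-5.2, 1.5, 0.9]
width: 0.0498
t 13.65 pos [ 0.5797 -0.2563  0.0764] yaw 0.1021 tilt 1e-05 F [-5.2   1.48  0.88] w 0.0498
tool cm [-4.73 -0.07  0.03] turn 0.002
time: 14.65
ee_pos: [0.5849, -0.2558, 0.0765]
eef_rot: [0.999, 0.051, -0.004, -0.002]
ft_force: [-6.0, 0.2, 0.4]
width: 0.0495
t 14.65 pos [ 0.5849 -0.2558  0.0765] yaw 0.1013 tilt 3e-05 F [-6.04  0.2   0.38] w 0.0495
tool cm [-5.25 -0.07  0.06] turn 0.001
```

```bash
python3 -m jog '[[0.2,0,0,0,0.7],[0.2,0,0,0,0.7],[0,0,0,0,0.7],[0,0,0,0,0.7],[0,0,0,0,0.7],[0,0,0,0,0.7],[0,0,0,0,0.7],[0,0,0,0,0.7],[0.1,0,0,0,0.7],[0.1,0,0,0,0.7]]'
python3 go.py 0.5326 -0.2604 0.0762 0.1
python3 -c "
from h import *;c=shot('wrist'); cv2.imwrite('pics/w4.png',c['pixels'][90:310,220:420,::-1])"
```

```text
time: 15.65
ee_pos: [0.5867, -0.2556, 0.0765]
eef_rot: [0.999, 0.05, -0.009, -0.003]
ft_force: [-9.7, 0.9, 5.1]
width: 0.0497
t 15.65 pos [ 0.5867 -0.2556  0.0765] yaw 0.1 tilt 0.00016 F [-9.74  0.92  5.1 ] w 0.0497
tool cm [-5.43 -0.06  0.12] turn -0.0
```

View pics/w4.png

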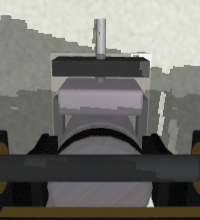

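```bash
python3 -m jog '[[0.1,0,0,0,0.7],[0.2,0,0,0,0.7],[0.2,0,0,0,0.7],[0,0,0,0,0.7],[0,0,0,0,0.7],[0,0,0,0,0.7],[0,0,0,0,0.7],[0,0,0,0,0.7],[0.2,0,0,0,0.7],[0.2,0,0,0,0.7]]'
python3 go.py 0.5326 -0.2604 0.0762 0.1
python3 -c "
from h import *
c=shot('wrist'); v=c['pixels'].min(2); print(v[150:215,320].tolist())
for y in (155,165,172,180):print(y,onz(c,320,y,.051).round(4))"
```

```text
time: 16.7
ee_pos: [0.5887, -0.2555, 0.0761]
eef_rot: [0.999, 0.049, -0.017, -0.003]
ft_force: [-12.2, 1.2, 4.8]
width: 0.0496
t 16.7 pos [ 0.5887 -0.2555  0.0761] yaw 0.0977 tilt 0.00058 F [-12.15   1.2    4.8 ] w 0.0496
tool cm [-5.63 -0.06  0.18] turn -0.002
[110, 81, 34, 43, 50, 50, 52, 52, 50, 46, 49, 52, 52, 49, 51, 51, 52, 51, 52, 78, 114, 113, 113, 112, 103, 93, 94, 93, 92, 95, 94, 98, 111, 132, 141, 151, 155, 152, 152, 150, 149, 137, 111, 110, 109, 110, 111, 110, 111, 110, 107, 107, 108, 109, 110, 109, 105, 95, 89, 90, 88, 89, 91, 89, 90]
155 [ 0.6374 -0.2502  0.051 ]
165 [ 0.6318 -0.2508  0.051 ]
172 [ 0.6278 -0.2512  0.051 ]
180 [ 0.6232 -0.2517  0.051 ]
```

```bash
python3 -m jog '[[-0.05,0,0,0,0.55],[0,0,0,0,0.4],[0,0,0,0,0.3],[0,0,0,0,0.2],[0,0,0,0,0.2],[0,0,0,0,0.2],[0,0,0,0,0.2],[0,0,0,0,0.2],[0,0,0,0,0.2],[0,0,0,0,0.2]]'
python3 go.py 0.5326 -0.2604 0.0762 0.1
python3 -c "
from h import *
c=shot('wrist'); v=c['pixels'].min(2); print(v[150:215,320].tolist())
d=shot('top');cv2.imwrite('pics/t5.png',cv2.resize(np.hstack([c['pixels'][90:310,200:440],d['pixels'][130:250,380:450].repeat(2,0).repeat(2,1)[:220]]),None,fx=2,fy=2)[:,:,::-1])"
```

```text
time: 17.75
ee_pos: [0.5918, -0.2554, 0.0779]
eef_rot: [0.999, 0.049, -0.013, -0.003]
ft_force: [-0.3, 0.1, 0.1]
width: 0.0697
t 17.75 pos [ 0.5918 -0.2554  0.0779] yaw 0.0985 tilt 0.00035 F [-0.34  0.1   0.08] w 0.0697
tool cm [-5.94 -0.08  0.32] turn -0.001
[111, 112, 111, 112, 110, 105, 75, 31, 42, 49, 50, 45, 49, 48, 51, 49, 49, 49, 49, 48, 50, 48, 49, 56, 85, 106, 109, 107, 103, 96, 90, 93, 90, 91, 92, 91, 99, 113, 130, 140, 147, 149, 149, 147, 146, 135, 106, 105, 108, 108, 106, 107, 107, 106, 105, 104, 106, 104, 108, 107, 104, 99, 92, 86, 86]
```

View pics/t5.png

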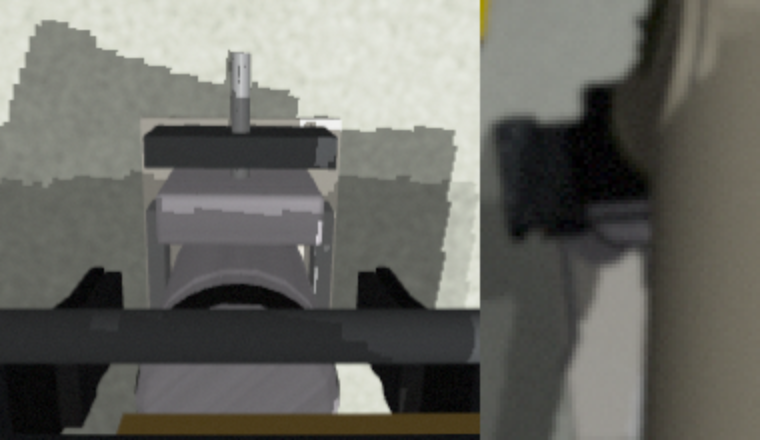

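Pot B is home against the block and released. Now for pot A.

```bash
python3 -m jog '[[0,0,-1,0,0.1],[0,0,-2,0,0],[0,0,-3,0,0],[0,0,-3,0,0],[-1,-3,0,0,0],[-1,-4,0,0,0],[-1,-4,0,0,0],[-1,-4,0,0,0],[-1,-4,0,0,0],[-1,-3.5,0,0,0]]' 15
python3 -m jog '[[-1,-3.5,0,0,0],[-1,-3.5,0,0,0],[-0.7,-2,0,0,0],[0,0,0,0,0],[0,0,0,0,0],[0,0,0,0,0],[0,0,0,0,0],[0,0,0,0,0],[0,0,0,0,0],[0,0,0,0,0]]' 15
python3 go.py 0.469 0.073 0.079 0.06
python3 -c "
from h import *
c=shot('wrist','w6.png')"
```

```text
time: 18.85
ee_pos: [0.5118, -0.0361, 0.1809]
eef_rot: [0.999, 0.045, -0.01, -0.001]
ft_force: [1.0, 0.0, 0.6]
width: 0.087
time: 19.85
ee_pos: [0.4757, 0.0565, 0.1868]
eef_rot: [0.999, 0.046, -0.007, 0.0]
ft_force: [0.3, -0.2, 0.1]
width: 0.0871
t 19.85 pos [0.4757 0.0565 0.1868] yaw 0.0929 tilt 9e-05 F [ 0.31 -0.16  0.06] w 0.0871
tool cm [-0.37 -1.71 10.79] turn 0.033
```

View pics/w6.png

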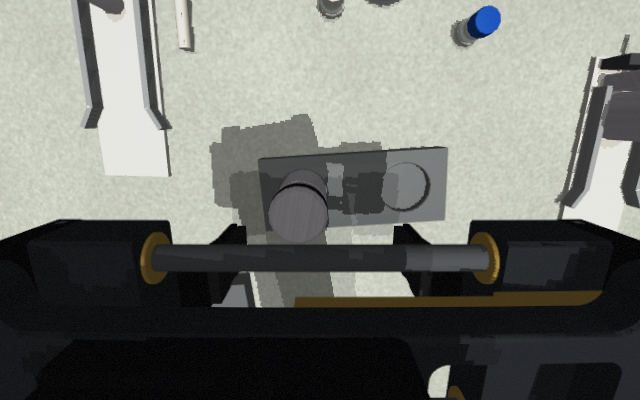

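```bash
python3 - <<'E'
from h import *
c=r.camera('wrist')
for n,u,v,z in [('potA',298,213,.1),('well',405,187,.02),('post knee L',101,107,.022),('post knee R',146,107,.022),('tip L',84,127,.022),('tip R',171,127,.022),('corner L',104,174,.006),('corner R',169,176,.006)]:
    print(n,onz(c,u,v,z)[:2].round(4))
E
python3 rail.py 98 150 30 45 60 75 90
```

```text
potA [0.4695 0.074 ]
well [ 0.4838 -0.0349]
post knee L [0.5374 0.2849]
post knee R [0.5413 0.2388]
tip L [0.5159 0.3046]
tip R [0.5238 0.214 ]
corner L [0.4643 0.2999]
corner R [0.4688 0.2259]
30 [np.float64(92.5), np.float64(154.5)] [0.6115 0.2993] [0.6165 0.2361] gap 0.0633 mid [0.614  0.2677]
45 [np.float64(94.5), np.float64(151.5)] [0.5977 0.2984] [0.6023 0.2397] gap 0.0589 mid [0.6    0.2691]
60 [np.float64(96.5), np.float64(156.5)] [0.5835 0.2975] [0.5886 0.2351] gap 0.0626 mid [0.5861 0.2663]
75 [np.float64(98.5), np.float64(155.5)] [0.5691 0.2967] [0.574  0.2367] gap 0.0602 mid [0.5716 0.2667]
90 [np.float64(100.5), np.float64(156.5)] [0.5543 0.2958] [0.5593 0.2362] gap 0.0598 mid [0.5568 0.266 ]
line y=0.0402 x + 0.2436 yaw 0.04022354267688358
```

```bash
python3 -m jog '[[-0.3,-1.3,0,0.03,0],[0,0,0,0,0],[0,0,3,0,0],[0,0,3,0,0],[0,0,2,0,0],[0,0,1.3,0,0],[0,0,0.4,0,0],[0,0,0,0,0],[0,0,0,0,0],[0,0,0,0,0]]' 15
python3 go.py 0.4695 0.0738 0.079 0.06
```

```text
time: 21.0
ee_pos: [0.4732, 0.0673, 0.0893]
eef_rot: [0.999, 0.033, -0.004, 0.001]
ft_force: [0.3, 0.7, -0.5]
width: 0.087
t 21.0 pos [0.4732 0.0673 0.0893] yaw 0.0663 tilt 3e-05 F [ 0.26  0.67 -0.55] w 0.087
tool cm [-0.32 -0.68  1.04] turn 0.006
```

```bash
python3 -m jog '[[-0.3,-0.6,0.5,0,0],[0,0,0.4,0,0],[0,0,0,0,0],[0,0,0,0,0.2],[0,0,0,0,0.3],[0,0,0,0,0.4],[0,0,0,0,0.5],[0,0,0,0,0.6],[0,0,0,0,0.7],[0,0,0,0,0.7]]' 12
python3 go.py 0.4695 0.0738 0.079 0.06
```

```text
time: 22.0
ee_pos: [0.4706, 0.0738, 0.0813]
eef_rot: [0.999, 0.033, -0.002, 0.001]
ft_force: [0.2, 0.3, 0.4]
width: 0.0499
t 22.0 pos [0.4706 0.0738 0.0813] yaw 0.0665 tilt 1e-05 F [0.22 0.26 0.39] w 0.0499
tool cm [-0.11 -0.    0.23] turn 0.007
```

```bash
python3 -m jog '[[0,0,0,0,0.7],[0,0,-0.5,0,0.7],[0,0,-1,0,0.7],[0,0,-1,0,0.7],[0,0,-1,0,0.7],[0,0,-1,0,0.7],[0,0,0,0,0.7],[0,0,0,0,0.7],[0,0,0,0,0.7],[0,0,0,0,0.7]]' 20
python3 -c "
from h import *
for i in range(4): print(r.read_state()['ft_force'].round(2)); shot('top')"
python3 go.py 0.4635 -0.268 0.127 0.095;python3 go.py 0.500 0.2635 0.127 0.05
```

```text
time: 23.0
ee_pos: [0.4706, 0.0738, 0.1307]
eef_rot: [0.999, 0.033, -0.002, 0.001]
ft_force: [-0.6, -0.5, -2.3]
width: 0.0495
[-0.62 -0.49 -2.25]
[ 0.54 -0.18 -2.3 ]
[-0.87 -0.33 -1.26]
[-0.14  0.49 -1.76]
t 23.2 pos [0.4707 0.0738 0.1308] yaw 0.0665 tilt 1e-05 F [-0.25  0.2  -1.71] w 0.0495
tool cm [-2.98 34.05  0.47] turn -0.029
t 23.2 pos [0.4707 0.0738 0.1308] yaw 0.0665 tilt 1e-05 F [-0.25  0.2  -1.71] w 0.0495
tool cm [  4.19 -18.74   0.31] turn 0.016
```

~1.9 N means light, so this one goes to the post lane.

```bash
python3 -m jog '[[0.5,-1.5,0,0.016,0.7],[0.6,-2.5,0,0,0.7],[0.6,-2.5,0,0,0.7],[0.6,-2.5,0,0,0.7],[0.6,-2.5,0,0,0.7],[0.6,-2.5,0,0,0.7],[0.4,-2.2,0,0,0.7],[0,-1.2,0,0,0.7],[0,0,0,0,0.7],[0,0,0,0,0.7]]'
python3 go.py 0.498 0.2628 0.078 0.05
python3 -c "
from h import *;shot('wrist','w7.png')"
```

```text
time: 24.2
ee_pos: [0.5014, 0.2534, 0.1274]
eef_rot: [1.0, 0.023, -0.004, 0.002]
ft_force: [-0.6, -0.3, -1.8]
width: 0.0499
t 24.2 pos [0.5014 0.2534 0.1274] yaw 0.0452 tilt 4e-05 F [-0.63 -0.32 -1.85] w 0.0499
tool cm [-0.25 -0.97  4.94] turn -0.005
```

View pics/w7.png

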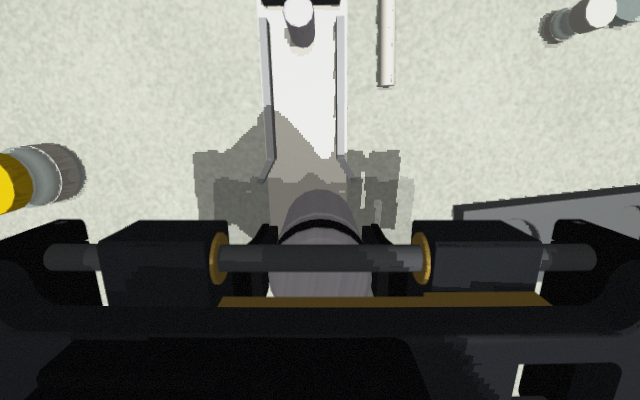

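```bash
python3 rail.py 271 338 55 70 85 100 130 145
python3 - <<'E'
from h import *
c=r.camera('wrist')
print('knee',onz(c,274,157,.022).round(4),onz(c,340,156,.022).round(4),'tips',onz(c,262,180,.022).round(4),onz(c,354,180,.022).round(4),'rail far',onz(c,264,16,.022).round(4),onz(c,345,16,.022).round(4))
E
```

```text
55 [np.float64(270.5), np.float64(336.5)] [0.6211 0.2994] [0.6236 0.2449] gap 0.0545 mid [0.6224 0.2722]
70 [np.float64(271.5), np.float64(336.5)] [0.6096 0.2985] [0.612  0.2442] gap 0.0543 mid [0.6108 0.2714]
85 [np.float64(272.5), np.float64(334.5)] [0.5977 0.2975] [0.6001 0.2452] gap 0.0524 mid [0.5989 0.2714]
100 [np.float64(272.5), np.float64(336.5)] [0.5856 0.2974] [0.5881 0.2428] gap 0.0547 mid [0.5869 0.2701]
130 [np.float64(274.5), np.float64(336.5)] [0.5607 0.2955] [0.5631 0.2413] gap 0.0543 mid [0.5619 0.2684]
145 [np.float64(275.5), np.float64(336.5)] [0.5477 0.2945] [0.5502 0.2405] gap 0.0541 mid [0.549  0.2675]
line y=0.0642 x + 0.2324 yaw 0.06411101499405306
knee [0.5392 0.2931 0.022 ] [0.5425 0.2377 0.022 ] tips [0.5191 0.3033 0.022 ] [0.5226 0.2244 0.022 ] rail far [0.6452 0.3016 0.022 ] [0.648  0.2405 0.022 ]
```

```bash
python3 -m jog '[[-0.1,-0.8,0,-0.013,0.7],[0,0,0,0,0.7],[0,0,0.8,0,0.7],[0,0,1.2,0,0.7],[0,0,1,0,0.7],[0,0,0.7,0,0.7],[0,0,0.5,0,0.7],[0,0,0,0,0.7],[0,0,0,0,0.7],[0,0,0,0,0.7]]'
python3 go.py 0.4995 0.2645 0.0775 0.06
```

```text
time: 25.35
ee_pos: [0.4999, 0.2584, 0.0809]
eef_rot: [1.0, 0.027, -0.005, 0.003]
ft_force: [-0.5, 0.2, -2.2]
width: 0.0496
t 25.35 pos [0.4999 0.2584 0.0809] yaw 0.055 tilt 6e-05 F [-0.52  0.2  -2.22] w 0.0496
tool cm [-0.01 -0.61  0.34] turn -0.005
```

```bash
python3 -m jog '[[0,-0.4,0,0,0.7],[0,-0.1,0,0,0.7],[0,0,0.1,0,0.7],[0,0,0,0,0.7],[0,0,0.1,0,0.7],[0,0,0,0,0.7],[0,0,0,0,0.7],[0,0,0,0,0.7],[0,0,0,0,0.7],[0,0,0,0,0.7]]'
python3 go.py 0.4995 0.2645 0.0775 0.06
python3 -m jog '[[0,0,0.1,0,0.7],[0,0,0,0,0.7],[0,0,0,0,0.7],[0,0,0,0,0.7],[0,0,0,0,0.7],[0,0,0,0,0.7],[0,0,0,0,0.7],[0,0,0,0,0.7],[0,0,0,0,0.7],[0,0,0,0,0.7]]'
python3 go.py 0.4995 0.2645 0.0775 0.06
```

```text
time: 26.35
ee_pos: [0.5003, 0.2642, 0.0799]
eef_rot: [1.0, 0.027, -0.003, 0.003]
ft_force: [0.0, -0.1, -2.5]
width: 0.0493
t 26.35 pos [0.5003 0.2642 0.0799] yaw 0.0548 tilt 4e-05 F [ 0.02 -0.1  -2.51] w 0.0493
tool cm [-0.08 -0.03  0.24] turn -0.005
time: 27.35
ee_pos: [0.5003, 0.2642, 0.0788]
eef_rot: [1.0, 0.027, -0.003, 0.003]
ft_force: [-0.6, 0.5, -2.9]
width: 0.0495
t 27.35 pos [0.5003 0.2642 0.0788] yaw 0.0548 tilt 4e-05 F [-0.64  0.45 -2.92] w 0.0495
tool cm [-0.08 -0.04  0.13] turn -0.005
```

```bash
python3 -m jog '[[0,0,0.1,0,0.7],[0,0,0,0,0.7],[0,0,0,0,0.7],[0,0,0.05,0,0.7],[0,0,0,0,0.7],[0,0,0,0,0.7],[0,0,0,0,0.7],[0,0,0,0,0.7],[0,0,0,0,0.7],[0,0,0,0,0.7]]'
python3 go.py 0.4995 0.2645 0.0775 0.06
```

```text
time: 28.35
ee_pos: [0.5004, 0.2643, 0.0773]
eef_rot: [1.0, 0.027, -0.003, 0.003]
ft_force: [0.1, 0.5, -1.4]
width: 0.0496
t 28.35 pos [0.5004 0.2643 0.0773] yaw 0.0549 tilt 4e-05 F [ 0.08  0.46 -1.45] w 0.0496
tool cm [-0.08 -0.03 -0.02] turn -0.005
```

```bash
python3 -m jog '[[0,0,0.05,0,0.7],[0,0,0,0,0.7],[0.5,0,0,-0.007,0.7],[0.8,0,0,0,0.7],[0.8,0,0,0,0.7],[0.8,0,0,0,0.7],[0.6,0,0,0,0.7],[0.4,0,0,0,0.7],[0,0,0,0,0.7],[0,0,0,0,0.7]]' 8
python3 go.py 0.584 0.2699 0.0773 0.062
python3 -m jog '[[0.5,0,0,0,0.7],[0.7,0,0,0,0.7],[0.7,0,0,0,0.7],[0.7,0,0,0,0.7],[0.5,0,0,0,0.7],[0.4,0,0,0,0.7],[0,0,0,0,0.7],[0,0,0,0,0.7],[0,0,0,0,0.7],[0,0,0,0,0.7]]'
python3 go.py 0.584 0.2699 0.0773 0.062
```

```text
time: 29.35
ee_pos: [0.544, 0.2673, 0.0773]
eef_rot: [1.0, 0.031, -0.003, 0.002]
ft_force: [-1.9, 0.3, 1.9]
width: 0.0493
t 29.35 pos [0.544  0.2673 0.0773] yaw 0.0618 tilt 2e-05 F [-1.91  0.33  1.89] w 0.0493
tool cm [ 4.01 -0.02 -0.02] turn -0.0
time: 30.35
ee_pos: [0.5818, 0.2698, 0.0773]
eef_rot: [1.0, 0.031, -0.003, 0.002]
ft_force: [-0.6, 0.6, 1.6]
width: 0.0498
t 30.35 pos [0.5818 0.2698 0.0773] yaw 0.0622 tilt 2e-05 F [-0.58  0.59  1.55] w 0.0498
tool cm [ 0.22  0.   -0.  ] turn 0.0
```

```bash
for i in 1 2; do python3 -m jog '[[0.2,0,0,0,0.7],[0.3,0,0,0,0.7],[0.3,0,0,0,0.7],[0.2,0,0,0,0.7],[0,0,0,0,0.7],[0,0,0,0,0.7],[0,0,0,0,0.7],[0,0,0,0,0.7],[0,0,0,0,0.7],[0.1,0,0,0,0.7]]'; done
python3 go.py 0.584 0.2699 0.0773 0.062
python3 -c "
from h import *;c=shot('wrist'); cv2.imwrite('pics/w8.png',c['pixels'][60:310,200:440,::-1].repeat(2,0).repeat(2,1))"
```

```text
time: 31.35
ee_pos: [0.593, 0.2707, 0.0773]
eef_rot: [1.0, 0.031, -0.003, 0.002]
ft_force: [-2.1, 0.5, 2.4]
width: 0.0499
time: 32.35
ee_pos: [0.605, 0.2716, 0.0773]
eef_rot: [0.999, 0.031, -0.003, 0.002]
ft_force: [-2.2, -0.2, 2.8]
width: 0.0502
t 32.35 pos [0.605  0.2716 0.0773] yaw 0.0628 tilt 3e-05 F [-2.19 -0.24  2.77] w 0.0502
tool cm [-2.11  0.04  0.02] turn 0.001
```

View pics/w8.png

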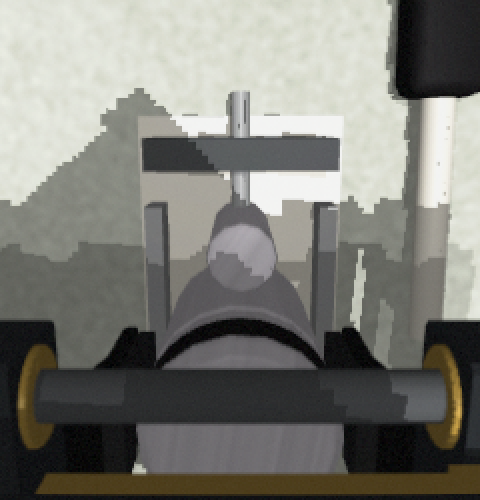

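The post's top is at about (240,257) in the crop, just ahead of the pot, and the rod still shows behind it. I'll push on gently.

```bash
python3 -c "
from h import *
c=r.camera('wrist'); print(onz(c,321,188,.061).round(4))"
for i in 1 2; do python3 -m jog '[[0.2,0,0,0,0.7],[0.2,0,0,0,0.7],[0.2,0,0,0,0.7],[0,0,0,0,0.7],[0,0,0,0,0.7],[0,0,0,0,0.7],[0,0,0,0,0.7],[0,0,0,0,0.7],[0,0,0,0,0.7],[0.1,0,0,0,0.7]]'; done
python3 go.py 0.584 0.2699 0.0773 0.062
```

```text
[0.6375 0.2732 0.061 ]
time: 33.45
ee_pos: [0.6107, 0.2722, 0.0774]
eef_rot: [0.999, 0.032, -0.005, 0.003]
ft_force: [-6.0, -0.9, 5.7]
width: 0.0497
time: 34.45
ee_pos: [0.6159, 0.2725, 0.0775]
eef_rot: [0.999, 0.032, -0.007, 0.003]
ft_force: [-5.6, -1.4, 5.9]
width: 0.05
t 34.45 pos [0.6159 0.2725 0.0775] yaw 0.0643 tilt 0.00012 F [-5.56 -1.39  5.85] w 0.05
tool cm [-3.2   0.06  0.07] turn 0.002
```

```bash
for i in 1 2; do python3 -m jog '[[0.2,0,0,0,0.7],[0.2,0,0,0,0.7],[0,0,0,0,0.7],[0,0,0,0,0.7],[0,0,0,0,0.7],[0,0,0,0,0.7],[0,0,0,0,0.7],[0,0,0,0,0.7],[0,0,0,0,0.7],[0.1,0,0,0,0.7]]'; done
python3 go.py 0.584 0.2699 0.0773 0.062
python3 -c "
from h import *;c=shot('wrist'); cv2.imwrite('pics/w9.png',c['pixels'][60:310,200:440,::-1].repeat(2,0).repeat(2,1))"
```

```text
time: 35.45
ee_pos: [0.6184, 0.2729, 0.0774]
eef_rot: [0.999, 0.033, -0.01, 0.004]
ft_force: [-9.3, -3.4, 8.4]
width: 0.0497
time: 36.45
ee_pos: [0.6197, 0.273, 0.0769]
eef_rot: [0.999, 0.033, -0.014, 0.006]
ft_force: [-10.2, -1.8, 8.8]
width: 0.0497
t 36.45 pos [0.6197 0.273  0.0769] yaw 0.0663 tilt 0.00044 F [-10.17  -1.83   8.78] w 0.0497
tool cm [-3.59  0.08  0.06] turn 0.004
```

View pics/w9.png

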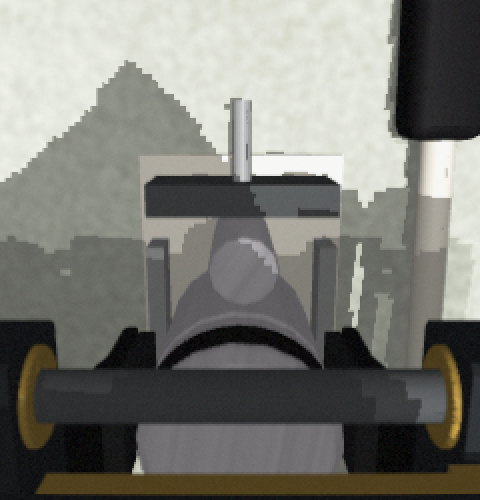

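```bash
python3 -c "
from h import *
c=r.camera('wrist'); print(onz(c,321,195.5,.061).round(4))"
python3 -m jog '[[0.2,0,0,0,0.7],[0.2,0,0,0,0.7],[0,0,0,0,0.7],[0,0,0,0,0.7],[0,0,0,0,0.7],[0,0,0,0,0.7],[0,0,0,0,0.7],[0,0,0,0,0.7],[0,0,0,0,0.7],[0.1,0,0,0,0.7]]' 10
python3 go.py 0.584 0.2699 0.0773 0.062
```

```text
[0.6476 0.2745 0.061 ]
time: 37.55
ee_pos: [0.6203, 0.2732, 0.0766]
eef_rot: [0.999, 0.034, -0.019, 0.007]
ft_force: [-10.2, -3.4, 9.1]
width: 0.0499
t 37.55 pos [0.6203 0.2732 0.0766] yaw 0.0677 tilt 0.00079 F [-10.17  -3.41   9.14] w 0.0499
tool cm [-3.64  0.08  0.07] turn 0.006
```

```bash
python3 -m jog '[[0,0,0,0,0.6],[0,0,0,0,0.5],[0,0,0,0,0.4],[0,0,0,0,0.3],[0,0,0,0,0.2],[0,0,0,0,0.1],[0,0,0,0,0],[0,0,0,0,0],[0,0,-1,0,0],[0,0,-2,0,0]]'
python3 go.py
python3 -m jog '[[0,0,-3,0,0],[0,0,-3,0,0],[-2,2,-2,0,0],[-3,3,-2,0,0],[-3,3,0,0,0],[-3,4,0,0,0],[0,4,0,0,0],[0,4,0,0,0],[0,2,0,0,0],[0,0,0,0,0]]'
python3 go.py
python3 -c "
from h import *
c=shot('wrist');t=shot('top');s=shot('scene')
cr=lambda p:cv2.resize(p,(800,290),interpolation=cv2.INTER_CUBIC)
cv2.imwrite('pics/e.png',np.vstack([cr(t['pixels'][145:245,205:440]),cr(s['pixels'][175:265,205:440])])[:,:,::-1])
cv2.imwrite('pics/ew.png',c['pixels'][:,:,::-1])"
```

```text
time: 38.55
ee_pos: [0.6215, 0.2721, 0.1041]
eef_rot: [0.999, 0.034, -0.02, 0.008]
ft_force: [1.5, -0.2, 0.1]
width: 0.0863
t 38.55 pos [0.6215 0.2721 0.1041] yaw 0.0669 tilt 0.0009 F [ 1.54 -0.18  0.14] w 0.0863
time: 39.55
ee_pos: [0.5277, 0.0422, 0.2259]
eef_rot: [0.999, 0.035, -0.013, 0.008]
ft_force: [-0.1, -0.7, -0.7]
width: 0.0871
t 39.55 pos [0.5277 0.0422 0.2259] yaw 0.0705 tilt 0.00047 F [-0.14 -0.68 -0.73] w 0.0871
```

No pictures left to view, so I'll check numerically: the pot cap centres, and how far each buffer moved since the first images.

```bash
python3 - <<'E'
from h import *
import pickle
d=pickle.load(open('d.pkl','rb'))
N={n:r.camera(n) for n in('top','scene')}
for n,lst in {'top':[('block',-.256,.585),('post',.273,.6195)],'scene':[('block',-.256,.585),('post',.273,.6195)]}.items():
    c=N[n];p=c['pixels']
    for nm,y,x in lst:
        u,v=proj(c,(x,y,.096)).astype(int); sub=p[v-14:v+15,u-14:u+15].min(2)
        m=((cv2.GaussianBlur(sub,(3,3),0)>125)*255).astype(np.uint8)
        print(n,nm,u,v); 
        for cc in cv2.findContours(m,0,2)[0]:
            A=cv2.contourArea(cc)
            if A>40:
                b=cv2.boundingRect(cc);M=cv2.moments(cc);print('  area',A,b,onz(c,M['m10']/A+u-14,M['m01']/A+v-14,.096)[:2].round(4))
# buffer rod tip / body shift in scene view: columns profile beyond clamp
c=N['scene']
for nm,P,z in(('post',(.6475,.2745),.061),('block',(.61,-.2535),.051)):
    for k,cc in(('old',d['scene']),('new',c)):
        o,dd=0,0; L=[]
        yaw=.062 if nm=='post' else .1
        for s_ in np.arange(-.03,.085,.003):
            q=np.array([P[0]+s_*np.cos(yaw),P[1]+s_*np.sin(yaw),z]); u,v=proj(cc,q)
            L.append(int(cv2.getRectSubPix(cc['pixels'].min(2),(1,1),(float(u),float(v)))[0,0]))
        print(nm,k,L)
E
```

```text
top block 415 179
  area 411.0 (3, 0, 26, 29) [ 0.5883 -0.2671]
top post 221 166
  area 437.5 (0, 0, 24, 29) [0.6189 0.2866]
scene block 221 207
  area 510.5 (0, 0, 29, 29) [ 0.5748 -0.2601]
scene post 419 217
  area 517.0 (0, 0, 29, 29) [0.6068 0.2759]
post old [148, 150, 151, 148, 146, 142, 142, 143, 145, 145, 123, 88, 76, 89, 116, 140, 148, 148, 140, 103, 64, 49, 41, 28, 26, 26, 23, 62, 142, 133, 96, 99, 121, 127, 126, 125, 127, 127, 124]
post new [107, 69, 23, 20, 46, 60, 65, 71, 106, 137, 146, 150, 152, 145, 116, 82, 74, 97, 125, 103, 66, 51, 45, 34, 27, 24, 23, 66, 147, 137, 98, 102, 126, 130, 129, 129, 132, 131, 131]
block old [149, 150, 150, 151, 150, 148, 146, 140, 142, 142, 134, 102, 71, 61, 60, 61, 66, 72, 72, 65, 56, 51, 43, 31, 29, 35, 41, 45, 55, 93, 86, 119, 127, 122, 124, 126, 129, 127, 127]
block new [61, 26, 18, 38, 61, 70, 66, 64, 63, 65, 116, 140, 145, 148, 133, 102, 75, 64, 62, 61, 56, 54, 47, 33, 31, 41, 45, 40, 58, 101, 89, 118, 126, 114, 126, 131, 132, 134, 133]
```

```bash
python3 - <<'E'
from h import *
import pickle
d=pickle.load(open('d.pkl','rb')); c=r.camera('scene'); o=d['scene']['pixels']; p=c['pixels']
for n,(x0,y0,x1,y1) in dict(jar=(478,185,500,212),vial_a=(334,236,346,252),vial_b=(283,232,296,246),dish=(310,249,335,270),tip=(246,259,298,296),pip=(386,228,410,300)).items():
    t=o[y0:y1,x0:x1]; R=cv2.matchTemplate(p[y0-12:y1+12,x0-12:x1+12],t,cv2.TM_CCOEFF_NORMED); _,s,_,l=cv2.minMaxLoc(R); print(n,'shift px',l[0]-12,l[1]-12,round(s,2))
for nm,x,y in(('block',.585,-.256),('post',.6185,.273)):
    t=o[168:186,294:315]  # pot B cap+band in dock
    u,v=proj(c,(x,y,.096)); q=proj(d['scene'],(.4855,-.035,.1)); x0,y0=int(u)-30,int(v)-25
    R=cv2.matchTemplate(p[y0:y0+50,x0:x0+60],t,cv2.TM_CCOEFF_NORMED); _,s,_,l=cv2.minMaxLoc(R)
    print(nm,round(s,2),onz(c,x0+l[0]+q[0]-294,y0+l[1]+q[1]-168,.096).round(4))
E
```

```text
jar shift px 0 0 1.0
vial_a shift px 0 0 1.0
vial_b shift px 0 0 1.0
dish shift px 0 0 0.99
tip shift px 0 0 1.0
pip shift px 0 0 0.95
block 0.86 [ 0.5837 -0.2558  0.096 ]
post 0.74 [0.6161 0.2689 0.096 ]
```

```bash
python3 -c "
from bench import r; print(r.close_job())"
```

```text
the job is handed in; nothing more can be done
None
```

Both pots are sorted, and I handed the job in at about 40 s of the 72 s allowed; no verdict was reported.

**Heavy pot:** The pot from the −y well weighed about 6 N. I slid it along the block lane until the push rose from about 6 N to 12 N and the tool all but stopped, which I took as the hard stop.

**Light pot:** The pot from the +y well weighed about 1.9 N. I slid it along the post lane; the push rose from about 6 N to 10 N, and five more mm of commanded push moved the tool only 0.6 mm.

**Last checks:**
- **Buffers:** each one moved about 12 mm between the first and last images, measured to within about 1.5 mm. That fits fully in.
- **Pot positions:** the caps matched at (0.584, −0.256) and (0.616, 0.269), close to where I released them and upright as far as I can tell. The post-lane match was weak (score 0.74, y about 4 mm off the release point). I relied on the rails and the measured stop instead.
- **Bystanders:** all six show no shift in the scene image.
- **Cap check by brightness:** this failed because the caps merged with the white plates, so I replaced it with the cap match above.
- **Final picture:** I could not view it because the 12-picture limit was reached, so the final state was checked only by numbers.

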